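# Ease the bench press off by one turn

## Task

The glued pattern cards in the bench screw press have set. Ease the press off: with the fingertips, push its hand wheel round counter-clockwise (seen from above) by the upright handle through exactly one full turn, so that the handle ends up standing where it stands now and the same turn back will give the next pile the same squeeze. Only push the handle, do not grip it, and leave the loose things on the table where they are.

Things in the scene. Friction and masses are not known exactly. Their poses are not given: they have to be found in the camera images.
- press: Grey cast bench screw press, fixed to the table: base 250 x 360 x 30 mm, a column (28 mm thick) near each end of its long side, a bridge across the columns at 175 to 210 mm height (column nuts up to 226 mm), a steel platen below the bridge clamped on a pile of boards and cards. Origin: centre of the base on the table, straight below the wheel's axis. x runs across the short side of the base, y along the long side, z up.
- wheel (a joint): Turn of the hand wheel, rad: grows counter-clockwise seen from above, which loosens the press. It starts anywhere between 0 and 4.4; one full turn adds 6.283. It can go on well over two turns from there. The screw is stiff with an even friction: the handle takes about 5 N along the circle at any angle, the wheel stops at once when it is no longer pushed, and stays where it is left. Wheel, screw and handle rise 6 mm a turn.
- wheel_hub (a point): Point on the wheel's vertical axis at mid-height of its rim, 245 to 250 mm above the table at the start. The green hand wheel lies flat above the bridge: rim 190 mm diameter between mid-lines and 21 mm thick, four spokes, a hub (52 mm wide) whose nut stands up to 25 mm above this point.
- handle: Black upright grip on the wheel's rim at the end of one spoke, 58 mm tall, barrel-shaped, 32 mm thick in the middle and 26 mm at the ends; it spins freely on its own pin. Origin: the middle of the grip, on the grip's axis, 95 mm from the wheel's axis and 43 mm above wheel_hub; the grip reaches from 29 mm below to 29 mm above it (pin end to 31 mm above), the rim's boss ends directly below it. z up; its x and y spin with the grip and mean nothing.
- weight_a: Black slab-shaped pattern weight, 125 x 45 x 14 mm, loose, lying on a paper pattern to the right. Origin: centre of the underside. Leave alone.
- weight_b: Black slab-shaped pattern weight, 125 x 45 x 14 mm, loose, lying on a paper pattern to the left. Origin: centre of the underside. Leave alone.
- weight_round: Black round pattern weight, 60 mm diameter, 18 mm high, loose, in front of the press. Origin: centre of the underside. Leave alone.
- cone: Cone of blue-grey thread, 86 mm wide at the foot, 150 mm tall, loose, standing at the left end of the press. Origin: centre of the underside. Leave alone.
- pen_pot: Dark steel pen pot, 76 mm wide, 100 mm tall, pens up to 164 mm, loose, standing at the right end of the press. Origin: centre of the underside. Leave alone.
- shears: Tailor's shears with black bows, about 240 x 100 x 13 mm, loose, lying to the right. Origin: under the middle; x points to the blade tips. Leave alone.

How it is judged (in metres and radians):
On the way, in this order (a step that is already met when the one before it is completed fails the run):
1. the fingers push the handle away from its starting place, past the first quarter turn (distance of handle from where it was at the start of the episode above 0.135 m and contact force between the fingers and handle above 0.3 N), for 0.02 s.
2. the fingers push the handle through the far side of the turn (distance of handle from where it was at the start of the episode above 0.178 m and contact force between the fingers and handle above 0.3 N), for 0.02 s.
3. the fingers push the handle on through the last quarter (distance of handle from where it was at the start of the episode below 0.13 m and value of joint wheel above 4.4 rad and contact force between the fingers and handle above 0.3 N), for 0.02 s.
At the end, for the whole second after the job is handed in: The wheel has made one full counter-clockwise turn and no more or less: the handle is back within 27 mm of its starting place (about 15 degrees either way, its 6 mm rise included), and the wheel is at rest (distance of handle from where it was at the start of the episode below 0.027 m and value of joint wheel between 5.5 and 11.5 rad and velocity of joint wheel between -0.05 and 0.05 rad/s); the robot touches nothing.
It fails at once if the handle is gripped or jammed (over 35 N of finger contact on it while the wheel stands still) (contact force between the fingers and handle above 35 N and velocity of joint wheel between -0.1 and 0.1 rad/s).
It fails at once if a loose thing on the table is shifted, lifted or carried more than 30 mm (distance of any of weight_a, weight_b, weight_round, cone, pen_pot, shears from where it was at the start of the episode above 0.03 m).
It also fails if it takes over 50 s, if anything falls off the work surface, if the arm or the gripper's body presses on something with over 40 N, if the wrist force passes 120 N, or if a joint passes its speed limit or range.

## Robot

A 7-joint arm with a two-finger parallel gripper is mounted at the origin on the work surface. World frame = base frame: x ahead of the robot, y to its left, z up, the work surface at z = 0. Lengths are in mm, angles in rad, forces in N, time in s.
With the tool pointing down it reaches from about 425 to 950 mm from the base axis. Payload 4.7 kg.
Tool frame: the origin (TCP) lies midway between the tips of the shut fingers; the grasp point (between the pads) lies 19 mm behind it; x points along the fingers, y is the direction in which the jaws open and shut, and the axes are right-handed (so a half turn about x gives the same grasp; the last joint's range is limited). The gripper opens to 85 mm and grips with 20 to 120 N. Pads are 22 mm wide; open, the fingers measure 114 mm over their backs; the gripper's body (76 mm by 85 mm) begins 54 mm behind the grasp point. The pads swing forward as they close: fully open they stand 13 mm farther back than shut.
Start: joints at [1.178, 0.469, -0.049, 1.532, 0.024, 1.141, -0.082], TCP at [240.231, -630.823, 231.335] pointing down, gripper open.
Joint ranges: [-2.59, 2.59], [-0.33, 1.99], [-1.39, 1.29], [0.1, 2.45], [-1.04, 4.18], [0.21, 1.99], [-2.66, 2.66]. Speed limits (rad/s): [2.57, 2.57, 3.14, 3.14, 3.14, 3.14, 3.14].

## Interface

Orientations are given as a rotation vector (axis times angle).
In Python, from bench import env gives the robot as it stands. The module is installed in compiled form; this text tells all that it offers.
- The arm moves only by the tool jog_arm, never from a script. Its argument "motion" is a list of rows, each a list of 5 numbers: the shift along the tool's x, y, z normalised to -1 to 1, where 1 is 0.05 m, then the turn about the tool's x normalised to -1 to 1, where 1 is 6 degrees, then the closure, from 0 (fully open) to 1 (shut). A call has 1 to 12 rows; each row shifts and turns the pose as measured when the row begins, along the tool's axes as they then stand; what a row does not reach is not made up. A row lasts 1/8 s, in which the tool goes at most 62.5 mm and 10.7 degrees, less where a joint would pass 70% of its speed; a pose out of reach is approached as far as the arm can. A call with a number of a shift or a turn outside -1 to 1 is refused whole. A call with a gripper value outside its range is refused whole. The fingers move at their own pace and stop on an object; "newtons" is the grip in N (left out, the last holds). Time passes only in rows, so rows that do not move let the fingers close. It gives the time, the measured TCP pose, the force and the opening at its end, in the units of the state.
- env.read_state(): the state, without advancing time (a new reading comes with each control period).
- env.camera(name): name is "side" or "top"; returns the picture (400x640x3 uint8, blue, green, red); there is no depth.
- env.camera_model(name): a dict with "camera_matrix" (3x3 intrinsics, pixels), "R" (3x3) and "t" (3): a world point X has camera coordinates R X + t. Camera axes: x right, y down, z forward; pixel columns grow to the right and rows downward; lengths in mm; the calibration is good to about 2 mm. A picture is of the moment at which its call begins. camera_model takes no time and is no camera call.
- env.close_job(): hands the job in, once; it reports no verdict.
The state is a dict: "t": time; "joint_pos": joint angles; "joint_vel": joint speeds; "joint_torque": joint torques, N m; "tool_pos": TCP position; "orientation": TCP orientation; "ft_force": force on the tool from outside, world axes, zero at the start; "wrist_torque": the same for the moment, N m; "width": finger opening in mm.
Only numpy, scipy, OpenCV 4.12 (cv2) and the standard library are available. Lean on these libraries where they do the work, as an engineer would, in place of code of your own. Each camera call takes 0.05 s, during which the arm holds its last target. There are 200 camera calls.

## Working session

There is one attempt and no reset: what is moved stays moved. The work goes in short steps, Python scripts to look and compute and a tool call to move; the robot and the scene stay as the last step left them, time stands still between calls to the robot, and variables do not carry over. Pictures are saved under pics/ and viewed, about 8 in all and at most 12, crops included, and the job is handed in when it is done.

Besides the shell and the picture viewer there is one more tool, called by a JSON object that holds its "api" and its "payload". jog_arm: Moves the arm, as the interface text tells. Scaled input: -1 to 1 covers 0.05 m each way for a shift and 6 degrees each way for a turn. Its arguments: {"type":"object","properties":{"motion":{"type":"array","items":{"type":"array","items":{"type":"number"}}},"newtons":{"type":"number"}},"required":["motion"]}

```bash
mkdir -p pics
python3 - <<'E'
from bench import env
import cv2, numpy as np
s=env.read_state(); print({k:np.round(v,3) for k,v in s.items()})
for n in("top","side"):
    im=env.camera(n); cv2.imwrite(f"pics/{n}0.png",im)
    m=env.camera_model(n); R=np.array(m["R"]);print(n,np.round(m["camera_matrix"],1).tolist(),R.round(3).tolist(),(-R.T@m["t"]).round(0))
E
```

```text
{'t': np.float64(0.0), 'joint_pos': array([ 1.178,  0.469, -0.049,  1.534,  0.024,  1.141, -0.082]), 'joint_vel': array([-0.   , -0.001,  0.001,  0.001,  0.002,  0.001, -0.   ]), 'joint_torque': array([ 0.0000e+00, -5.1030e+01, -4.7000e-02, -2.3771e+01,  1.1000e-02,
        8.0000e-03, -0.0000e+00]), 'tool_pos': array([ 239.971, -630.281,  230.273]), 'orientation': array([ 2.023,  0.374, -2.024]), 'ft_force': array([ 0.029, -0.084, -0.647]), 'wrist_torque': array([ 0.014, -0.009,  0.036]), 'width': np.float64(85.299)}
top [[460.5, 0.0, 314.9], [0.0, 460.5, 202.1], [0.0, 0.0, 1.0]] [[0.018, -1.0, -0.0], [-0.979, -0.017, -0.204], [0.204, 0.004, -0.979]] [ 236.  -42. 1563.]
side [[419.2, 0.0, 319.9], [0.0, 419.2, 205.0], [0.0, 0.0, 1.0]] [[-0.971, -0.24, 0.014], [-0.177, 0.673, -0.718], [0.163, -0.7, -0.696]] [ 268. 1068. 1256.]
```

View pics/top0.png

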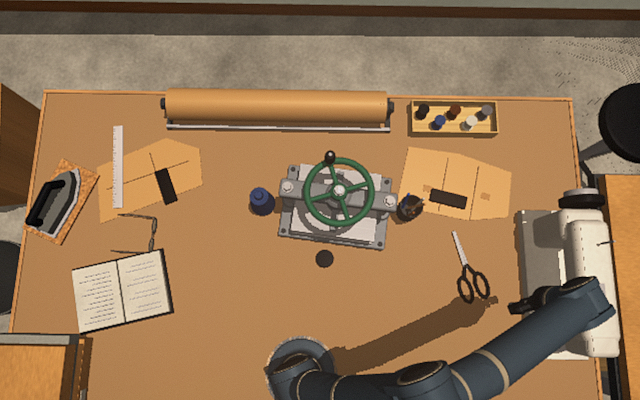

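View pics/side0.png

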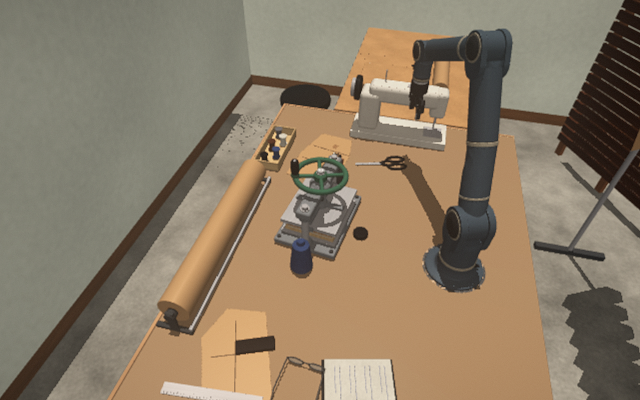

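Top view: hub near (339,190), black handle near (330,157), wheel rim green. Side view: handle near (294,167), wheel centre near (320,176). Now measuring these.

```bash
cat > h.py <<'E'
from bench import env
import cv2, numpy as np
from scipy.spatial.transform import Rotation as Ro
def ray(n,p):
    m=env.camera_model(n);R=np.array(m["R"]);K=np.array(m["camera_matrix"])
    return -R.T@np.array(m["t"]), R.T@np.linalg.solve(K,[p[0],p[1],1.])
def onz(n,p,z):
    c,d=ray(n,p); return c+d*(z-c[2])/d[2]
def two(p,q):
    (a,d),(b,e)=ray("top",p),ray("side",q)
    s=np.linalg.lstsq(np.c_[d,-e],b-a,rcond=None)[0]
    x,y=a+s[0]*d,b+s[1]*e; return (x+y)/2,np.linalg.norm(x-y)
def green(im):
    h=cv2.cvtColor(im,cv2.COLOR_BGR2HSV); return cv2.inRange(h,(45,90,30),(90,255,255))
def rim(im):
    c=cv2.findContours(green(im),cv2.RETR_EXTERNAL,cv2.CHAIN_APPROX_NONE)[0]
    return cv2.convexHull(np.vstack([k for k in c if len(k)>15]))
def dark(im,box):
    x0,y0,x1,y1=box; g=im[y0:y1,x0:x1].max(2)
    m=(g<55).astype(np.uint8); n,l,st,ce=cv2.connectedComponentsWithStats(m)
    return [(st[i].tolist()[:4],(ce[i]+[x0,y0]).round(1)) for i in range(1,n) if st[i][4]>20]
E
python3 - <<'E'
from h import *
T=cv2.imread("pics/top0.png");S=cv2.imread("pics/side0.png")
for n,im in(("top",T),("side",S)):
    h=rim(im).astype(np.float64)[:,0]; P=np.array([onz(n,p,250) for p in h])
    e=cv2.fitEllipse(P[:,:2].astype(np.float32)); print(n,"rim",e)
print(dark(T,(315,145,345,170)),dark(S,(280,150,310,185)))
a=cv2.resize(T[140:240,270:400],None,fx=4,fy=4,interpolation=2);b=cv2.resize(S[145:205,275:355],None,fx=4,fy=4,interpolation=2)
c=np.zeros((400,840,3),np.uint8);c[:,:520]=a;c[:240,520:]=b;cv2.imwrite("pics/c1.png",c[:,:800])
R=Ro.from_rotvec(env.read_state()["orientation"]).as_matrix();print(R.round(3))
E
```

```text
top rim ((543.5956420898438, -106.1119384765625), (202.77076721191406, 204.94566345214844), 79.74103546142578)Traceback (most recent call last):
  File "<stdin>", line 4, in <module>
  File "h.py", line 17, in rim
    return cv2.convexHull(np.vstack([k for k in c if len(k)>15]))
                          ~~~~~~~~~^^^^^^^^^^^^^^^^^^^^^^^^^^^^^
    return _nx.concatenate(arrs, 0, dtype=dtype, casting=casting)
           ~~~~~~~~~~~~~~~^^^^^^^^^^^^^^^^^^^^^^^^^^^^^^^^^^^^^^^
ValueError: need at least one array to concatenate
```

```bash
python3 - <<'E'
import re
s=open('h.py').read()
s=s.replace('''cv2.inRange(h,(45,90,30),(90,255,255))''','''cv2.inRange(h,(45,60,25),(90,255,255))''')
s=s.replace("def rim(im):","def rim(im,lo=15):").replace("len(k)>15","len(k)>lo")
open('h.py','w').write(s)
E
python3 - <<'E'
from h import *
T=cv2.imread("pics/top0.png");S=cv2.imread("pics/side0.png")
a=cv2.resize(T[140:240,270:400],None,fx=4,fy=4,interpolation=2);b=cv2.resize(S[145:205,275:345],None,fx=4,fy=4,interpolation=2)
c=np.zeros((400,800,3),np.uint8);c[:,:520]=a;c[:240,520:]=b;cv2.imwrite("pics/c1.png",c)
for n,im,lo in(("top",T,15),("side",S,3)):
    m=im.copy();x=(280,145,400,240) if n=="top" else (280,150,355,205)
    k=np.zeros_like(im);k[x[1]:x[3],x[0]:x[2]]=im[x[1]:x[3],x[0]:x[2]]
    h=rim(k,lo).astype(np.float64)[:,0]; P=np.array([onz(n,p,250) for p in h])
    e=cv2.fitEllipse(P[:,:2].astype(np.float32)); print(n,"rim",e)
print(dark(T,(315,145,345,170)),dark(S,(280,150,310,185)))
R=Ro.from_rotvec(env.read_state()["orientation"]).as_matrix();print(R.round(3))
E
```

```text
top rim ((543.0139770507812, -105.55683898925781), (206.08567810058594, 206.8796844482422), 19.10879898071289)
side rim ((542.4478759765625, -100.97283172607422), (205.90220642089844, 211.20521545410156), 11.79910945892334)
[([8, 6, 12, 16], array([328.9, 158.9]))] [([11, 10, 8, 16], array([294.5, 167.7]))]
[[-0.001  0.356 -0.935]
 [ 0.002 -0.935 -0.356]
 [-1.    -0.002  0.   ]]
```

View pics/c1.png

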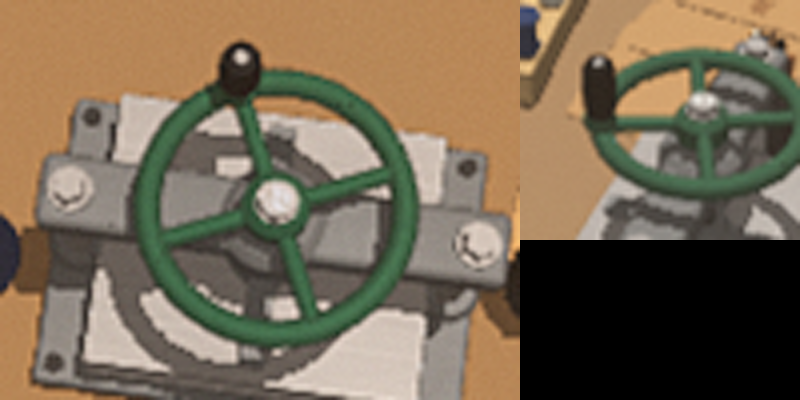

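Run:
```python
from h import *
p=two((329.4,157.5),(294.5,167.3));print(p)
print(onz("top",(329.4,157.5),291),onz("side",(294.5,167.3),291))
hub=np.array([543,-104])
d=p[0][:2]-hub;print(np.hypot(*d),np.degrees(np.arctan2(d[1],d[0])))
print(two((339,190),(320.7,171.5)))
```

```text
(array([633.82568026, -76.39603398, 285.714862  ]), np.float64(1.1098104522447365))
[632.75606809 -76.22781742 291.        ] [631.24594712 -69.99485846 291.        ]
94.92777851397943 16.905205915542602
(array([ 542.67980435, -106.00125649,  261.77203648]), np.float64(2.636359345958914))
```

Hub ≈ (543,-105), handle at radius 95 mm (matches), angle ≈ 17°, height 286–291 mm: consistent. The fingers must start clockwise of it, around (637,-121). Rise, shut and travel.

{"api": "jog_arm", "payload": {"motion": [[-1,0,0,0,1],[-1,0,0,0,1],[0,-0.5,-0.85,0,1],[0,-0.5,-0.85,0,1],[0,-0.5,-0.85,0,1],[0,-0.5,-0.85,0,1],[0,-0.5,-0.85,0,1],[0,-0.5,-0.85,0,1],[0,-0.5,-0.85,0,1],[0,-0.5,-0.85,0,1],[0,-0.5,-0.85,0,1],[0,-0.5,-0.85,0,1]], "newtons": 40}}

```text
t: 1.6
tool_pos: [553.2, -237.7, 327.7]
orientation: [2.026, 0.372, -2.041]
ft_force: [1.7, -0.9, -0.8]
width: 0.4
```

{"api": "jog_arm", "payload": {"motion": [[0,-0.5,-0.8,0,1],[0,-0.5,-0.8,0,1],[0,-0.5,-0.8,0,1],[0,0,0,0,1]]}}

```text
t: 2.1
tool_pos: [643.1, -116.6, 325.1]
orientation: [2.02, 0.384, -2.041]
ft_force: [0.7, -0.1, -0.5]
width: 0.2
```

```bash
cat >> h.py <<'E'
HUB=np.array([543.,-105.])
def plan(angs,r=95,z=280):
    "rows (tool x,y,z normalised) taking the TCP through angles (deg) on the circle"
    s=env.read_state();p=np.array(s["tool_pos"]);R=Ro.from_rotvec(s["orientation"]).as_matrix()
    print("at",p.round(1),"ang",np.degrees(np.arctan2(*(p[:2]-HUB)[::-1])).round(1),"r",np.hypot(*(p[:2]-HUB)).round(1),"f",np.round(s["ft_force"],1),"t",s["t"], "q",np.round(s["joint_pos"],2))
    for a in angs:
        t=np.radians(a);q=np.array([HUB[0]+r*np.cos(t),HUB[1]+r*np.sin(t),z])
        print(a,(R.T@(q-p)/50).round(2).tolist());p=q
E
python3 -c "
from h import *
plan([-12,-12])
cv2.imwrite('pics/t1.png',cv2.resize(env.camera('top')[120:245,250:410],None,fx=4,fy=4,interpolation=2))
s=env.camera('side');cv2.imwrite('pics/s1.png',cv2.resize(s[100:220,250:390],None,fx=4,fy=4,interpolation=2))"
```

```text
at [ 643.1 -116.6  325.1] ang -6.6 r 100.7 f [ 0.7 -0.1 -0.5] t 2.1 q [ 0.34  0.4  -0.32  1.44  0.12  1.34 -1.19]
-12 [0.9, 0.12, 0.18]
-12 [0.0, 0.0, 0.0]
```

View pics/s1.png

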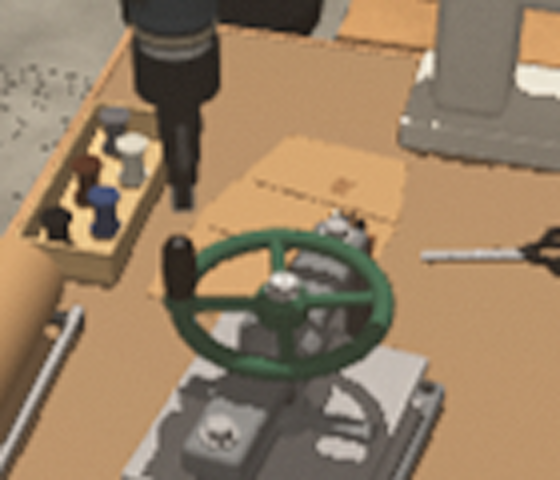

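The side view shows the shut fingertips at crop (182,205), behind the handle (180,265) and above it, as computed. Shift to −14°, then descend.

{"api": "jog_arm", "payload": {"motion": [[0,0.18,0.2,0,1],[0.45,0,0,0,1],[0.45,0,0,0,1],[0,0,0,0,1]]}}

```text
t: 2.7
tool_pos: [630.2, -144.8, 280.1]
orientation: [2.025, 0.355, -2.053]
ft_force: [0.8, 0.5, 0.1]
width: -0.0
```

```bash
python3 -c "
from h import *
plan([-8,-5,-2,1,4,7,10,13,16,19])
s=env.camera('side');cv2.imwrite('pics/s2.png',cv2.resize(s[100:220,250:390],None,fx=4,fy=4,interpolation=2))"
```

```text
at [ 630.2 -144.8  280.1] ang -24.5 r 95.9 f [0.8 0.5 0.1] t 2.7 q [ 0.38  0.41 -0.31  1.52  0.13  1.24 -1.18]
-8 [0.0, -0.46, -0.31]
-5 [0.0, -0.09, -0.04]
-2 [0.0, -0.09, -0.04]
1 [0.0, -0.09, -0.03]
4 [0.0, -0.1, -0.03]
7 [0.0, -0.1, -0.02]
10 [0.0, -0.1, -0.02]
13 [0.0, -0.1, -0.01]
16 [0.0, -0.1, -0.01]
19 [0.0, -0.1, -0.0]
```

View pics/s2.png

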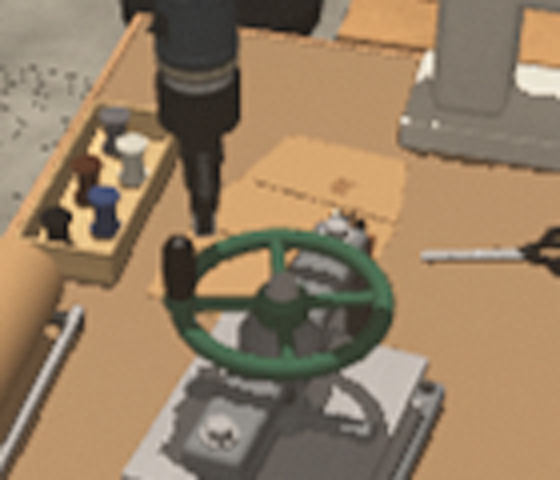

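Fingertips (205,232) sit just above the rim, about 40° behind the handle (180,265). Close in on the handle slowly along the circle.

{"api": "jog_arm", "payload": {"motion": [[0,-0.3,-0.2,0,1],[0,-0.2,-0.12,0,1],[0,-0.1,-0.04,0,1],[0,-0.1,-0.04,0,1],[0,-0.1,-0.03,0,1],[0,-0.1,-0.03,0,1],[0,-0.1,-0.02,0,1],[0,-0.1,-0.02,0,1]]}}

```text
t: 3.75
tool_pos: [639.6, -95.2, 285.2]
orientation: [2.032, 0.321, -2.04]
ft_force: [0.2, -4.7, 0.5]
width: 0.1
```

```bash
python3 -c "
from h import *
plan(list(range(16,90,6)))"
```

```text
at [639.6 -95.2 285.2] ang 5.8 r 97.1 f [ 0.2 -4.7  0.5] t 3.75 q [ 0.3   0.4  -0.32  1.53  0.15  1.24 -1.28]
16 [0.1, -0.34, -0.01]
22 [-0.0, -0.2, 0.0]
28 [-0.0, -0.2, 0.02]
34 [-0.0, -0.19, 0.04]
40 [-0.0, -0.19, 0.06]
46 [-0.0, -0.18, 0.08]
52 [-0.0, -0.17, 0.1]
58 [-0.0, -0.16, 0.12]
64 [-0.0, -0.15, 0.13]
70 [-0.0, -0.13, 0.15]
76 [-0.0, -0.12, 0.16]
82 [-0.0, -0.1, 0.17]
88 [-0.0, -0.08, 0.18]
```

Contact made (4.7 N, as expected). Push on along the circle.

{"api": "jog_arm", "payload": {"motion": [[0.05,-0.24,0,0,1],[0.03,-0.2,0,0,1],[0.02,-0.2,0.02,0,1],[0.02,-0.2,0.04,0,1],[0.02,-0.19,0.06,0,1],[0.02,-0.18,0.08,0,1]]}}

```text
t: 4.5
tool_pos: [618.9, -60.2, 284.6]
orientation: [2.053, 0.269, -2.016]
ft_force: [2.0, -7.3, 3.1]
width: -0.2
```

```bash
sed -i 's/    for a in angs:/    print("xaxis",R[:,0].round(3),"yaw",np.degrees(np.arctan2(R[1,1],R[0,1])).round(1))\n    for a in angs:/' h.py; python3 -c "
from h import *
plan(list(range(46,130,6)))"
```

```text
at [618.9 -60.2 284.6] ang 30.6 r 88.1 f [ 2.  -7.3  3.1] t 4.5 q [ 0.25  0.35 -0.32  1.61  0.17  1.19 -1.37]
xaxis [ 0.025 -0.044 -0.999] yaw -72.3
46 [0.07, -0.51, 0.05]
52 [-0.01, -0.17, 0.1]
58 [-0.01, -0.16, 0.12]
64 [-0.01, -0.14, 0.14]
70 [-0.01, -0.13, 0.15]
76 [-0.01, -0.11, 0.16]
82 [-0.01, -0.1, 0.17]
88 [-0.01, -0.08, 0.18]
94 [-0.0, -0.06, 0.19]
100 [-0.0, -0.04, 0.2]
106 [-0.0, -0.02, 0.2]
112 [-0.0, 0.0, 0.2]
118 [-0.0, 0.03, 0.2]
124 [0.0, 0.05, 0.19]
```

```bash
python3 -c "
from h import *
plan([43,55,66,77,88],r=98,z=283)"
```

```text
at [618.9 -60.2 284.6] ang 30.6 r 88.1 f [ 2.  -7.3  3.1] t 4.5 q [ 0.25  0.35 -0.32  1.61  0.17  1.19 -1.37]
xaxis [ 0.025 -0.044 -0.999] yaw -72.3
43 [0.01, -0.45, -0.05]
55 [-0.02, -0.35, 0.21]
66 [-0.02, -0.28, 0.25]
77 [-0.01, -0.22, 0.3]
88 [-0.01, -0.16, 0.34]
```

{"api": "jog_arm", "payload": {"motion": [[0.02,-0.45,-0.05,0,1],[0.02,-0.4,0.12,0,1],[0,-0.36,0.2,0,1],[0,-0.32,0.26,0,1]]}}

```text
t: 5.0
tool_pos: [580.9, 2.0, 284.8]
orientation: [2.084, 0.254, -1.985]
ft_force: [5.4, 2.0, 1.4]
width: -0.2
```

```bash
python3 -c "
from h import *
s=env.read_state();p=s['tool_pos'][:2]-HUB;a=int(np.degrees(np.arctan2(p[1],p[0])))
plan([a+12,a+24,a+36,a+48],r=98,z=283)
s=env.camera('side');cv2.imwrite('pics/s3.png',cv2.resize(s[100:220,250:390],None,fx=4,fy=4,interpolation=2))"
```

```text
at [580.9   2.  284.8] ang 70.5 r 113.5 f [5.4 2.  1.4] t 5.0 q [ 0.18  0.27 -0.36  1.72  0.16  1.13 -1.49]
xaxis [ 0.056 -0.047 -0.997] yaw -72.8
82 [0.02, 0.04, 0.52]
94 [-0.02, -0.13, 0.39]
106 [-0.02, -0.05, 0.41]
118 [-0.01, 0.03, 0.41]
```

View pics/s3.png

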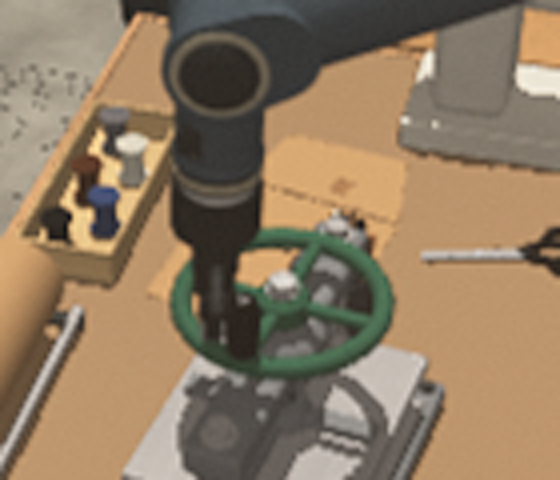

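The handle (crop 245,325) has gone through about a quarter turn, with the fingers (212,315) behind it but slightly outside the circle; steer inward.

{"api": "jog_arm", "payload": {"motion": [[0.03,0.08,0.36,0,1],[0.02,0.02,0.38,0,1],[0,-0.02,0.38,0,1]]}}

```text
t: 5.42
tool_pos: [534.7, -10.2, 285.4]
orientation: [2.105, 0.269, -1.959]
ft_force: [5.3, 2.1, -0.3]
width: -0.4
```

```bash
cat > n.py <<'E'
from h import *
s=env.read_state();p=s['tool_pos'][:2]-HUB;a=int(np.degrees(np.arctan2(p[1],p[0])))
plan([a+12,a+24,a+36,a+48],r=96,z=284)
E
python3 n.py
```

```text
at [534.7 -10.2 285.4] ang 95.0 r 95.2 f [ 5.3  2.1 -0.3] t 5.425 q [ 0.23  0.18 -0.36  1.83  0.12  1.08 -1.44]
xaxis [ 0.078 -0.036 -0.996] yaw -72.3
106 [0.0, -0.06, 0.36]
118 [-0.02, 0.03, 0.4]
130 [-0.02, 0.11, 0.38]
142 [-0.01, 0.19, 0.35]
```

{"api": "jog_arm", "payload": {"motion": [[0,0.0,0.38,0,1],[0,0.06,0.4,0,1],[0,0.14,0.38,0,1],[0,0.2,0.35,0,1]]}}

```text
t: 5.92
tool_pos: [478.1, -45.6, 286.5]
orientation: [2.133, 0.283, -1.926]
ft_force: [5.2, 4.0, -1.2]
width: 0.0
```

```bash
python3 n.py
```

```text
at [478.1 -45.6 286.5] ang 137.5 r 87.9 f [ 5.2  4.  -1.2] t 5.925 q [ 0.31  0.06 -0.34  1.96  0.06  1.02 -1.3 ]
xaxis [ 0.105 -0.025 -0.994] yaw -71.9
149 [0.02, 0.08, 0.4]
161 [-0.01, 0.29, 0.27]
173 [0.0, 0.34, 0.21]
185 [0.01, 0.38, 0.13]
```

{"api": "jog_arm", "payload": {"motion": [[0.02,0.14,0.38,0,1],[0.02,0.24,0.3,0,1],[0.02,0.33,0.22,0,1],[0.02,0.37,0.15,0,1]]}}

```text
t: 6.42
tool_pos: [452.2, -103.0, 286.7]
orientation: [2.153, 0.304, -1.903]
ft_force: [-0.6, 6.8, 3.1]
width: 0.2
```

```bash
python3 n.py; python3 -c "
from h import *
s=env.camera('side');cv2.imwrite('pics/s4.png',cv2.resize(s[100:220,250:390],None,fx=4,fy=4,interpolation=2))"
```

```text
at [ 452.2 -103.   286.7] ang 178.7 r 90.8 f [-0.6  6.8  3.1] t 6.425 q [ 0.4   0.02 -0.27  2.   -0.    1.   -1.11]
xaxis [ 0.125 -0.01  -0.992] yaw -71.4
190 [0.05, 0.33, 0.2]
202 [0.02, 0.4, 0.02]
214 [0.03, 0.4, -0.06]
226 [0.04, 0.37, -0.14]
```

View pics/s4.png

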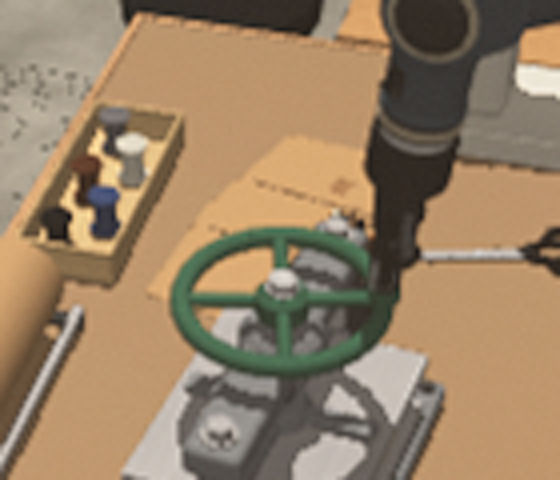

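The handle (crop ~375,270) stands about half a turn from its start, with the spokes back in the same pattern. The offset between fingers and handle is about 18°. Continue.

{"api": "jog_arm", "payload": {"motion": [[0.04,0.36,0.14,0,1],[0.02,0.4,0.02,0,1],[0.02,0.4,-0.08,0,1],[0.03,0.37,-0.17,0,1]]}}

```text
t: 6.98
tool_pos: [479.1, -166.5, 285.9]
orientation: [2.151, 0.325, -1.914]
ft_force: [-5.2, 6.3, 4.5]
width: 0.1
```

```bash
python3 n.py
```

```text
at [ 479.1 -166.5  285.9] ang -136.1 r 88.6 f [-5.2  6.3  4.5] t 6.975 q [ 0.46  0.1  -0.21  1.91 -0.02  1.02 -0.97]
xaxis [ 0.115  0.004 -0.993] yaw -71.1
-124 [0.06, 0.41, -0.07]
-112 [0.04, 0.29, -0.27]
-100 [0.04, 0.23, -0.33]
-88 [0.05, 0.16, -0.37]
```

{"api": "jog_arm", "payload": {"motion": [[0.04,0.37,-0.12,0,1],[0.03,0.3,-0.26,0,1],[0.03,0.24,-0.32,0,1],[0.03,0.17,-0.37,0,1]]}}

```text
t: 7.48
tool_pos: [540.4, -197.2, 284.8]
orientation: [2.134, 0.337, -1.944]
ft_force: [-7.1, -0.1, 3.9]
width: -0.2
```

```bash
python3 n.py
```

```text
at [ 540.4 -197.2  284.8] ang -91.6 r 92.3 f [-7.1 -0.1  3.9] t 7.475 q [ 0.45  0.23 -0.19  1.76  0.01  1.07 -0.97]
xaxis [ 0.091  0.012 -0.996] yaw -71.1
-79 [0.05, 0.17, -0.38]
-67 [0.04, 0.01, -0.4]
-55 [0.03, -0.07, -0.39]
-43 [0.03, -0.15, -0.37]
```

{"api": "jog_arm", "payload": {"motion": [[0.03,0.12,-0.4,0,1],[0.02,0.02,-0.4,0,1],[0.02,-0.08,-0.39,0,1],[0.02,-0.17,-0.36,0,1]]}}

```text
t: 7.98
tool_pos: [603.7, -175.0, 285.0]
orientation: [2.112, 0.323, -1.977]
ft_force: [-6.3, -4.4, 4.5]
width: -0.1
```

```bash
python3 n.py
```

```text
at [ 603.7 -175.   285. ] ang -49.1 r 92.6 f [-6.3 -4.4  4.5] t 7.975 q [ 0.37  0.33 -0.19  1.62  0.05  1.13 -1.08]
xaxis [ 0.065  0.004 -0.998] yaw -71.7
-37 [0.04, -0.13, -0.38]
-25 [0.01, -0.26, -0.3]
-13 [0.01, -0.32, -0.24]
-1 [0.0, -0.36, -0.17]
```

{"api": "jog_arm", "payload": {"motion": [[0.03,-0.16,-0.36,0,1],[0.02,-0.25,-0.28,0,1],[0.02,-0.16,-0.12,0,1],[0,-0.1,-0.06,0,1]]}}

```text
t: 8.48
tool_pos: [628.0, -141.0, 284.4]
orientation: [2.097, 0.298, -1.993]
ft_force: [-3.2, -5.1, 2.6]
width: 0.1
```

```bash
python3 n.py; python3 -c "
from h import *
t=env.camera('top');s=env.camera('side')
cv2.imwrite('pics/s5.png',np.hstack([cv2.resize(s[130:220,270:365],None,fx=4,fy=4,interpolation=2),cv2.resize(t[140:230,295:395],None,fx=4,fy=4,interpolation=2)]))"
```

```text
at [ 628.  -141.   284.4] ang -22.9 r 92.3 f [-3.2 -5.1  2.6] t 8.475 q [ 0.3   0.36 -0.2   1.58  0.08  1.15 -1.18]
xaxis [ 0.053 -0.013 -0.999] yaw -72.3
-10 [0.01, -0.31, -0.3]
2 [-0.0, -0.37, -0.15]
14 [-0.01, -0.4, -0.07]
26 [-0.01, -0.4, 0.02]
```

View pics/s5.png

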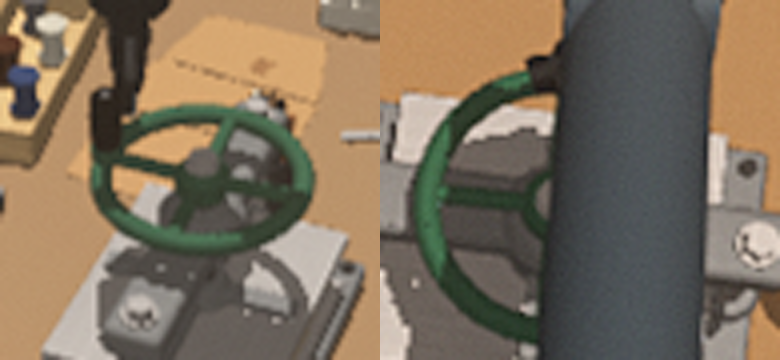

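Handle now at side pixel (296.8,159.2), start was (294.5,167.3), so it is short by a little. Computing by how much.

```bash
python3 -c "
from h import *
for p,z in(((294.5,167.3),291),((296.8,159.2),296)):
  q=onz('side',p,z);d=q[:2]-HUB;print(q,np.hypot(*d),np.degrees(np.arctan2(d[1],d[0])))
plan([-17,-13,-9,-5,-1],r=95)"
```

```text
[631.24594712 -69.99485846 291.        ] 94.93527856988919 21.637091224947056
[ 634.54339958 -111.89894018  296.        ] 91.80299223295978 -4.309806764738588
at [ 628.1 -140.3  284.4] ang -22.5 r 92.1 f [-4.1 -4.5  2.2] t 8.575 q [ 0.3   0.36 -0.2   1.58  0.08  1.15 -1.18]
xaxis [ 0.053 -0.012 -0.999] yaw -72.2
-17 [0.09, -0.11, -0.15]
-13 [0.0, -0.11, -0.07]
-9 [-0.0, -0.12, -0.06]
-5 [-0.0, -0.12, -0.06]
-1 [-0.0, -0.12, -0.05]
```

{"api": "jog_arm", "payload": {"motion": [[0.02,-0.2,-0.16,0,1],[0,-0.2,-0.12,0,1],[0,-0.2,-0.1,0,1],[0,-0.15,-0.06,0,1],[0,-0.1,-0.03,0,1]]}}

```text
t: 9.2
tool_pos: [635.8, -109.1, 284.7]
orientation: [2.092, 0.26, -1.998]
ft_force: [-0.3, -7.3, 1.7]
width: -0.1
```

```bash
python3 -c "
from h import *
plan([-5,-1])
s=env.camera('side');cv2.imwrite('pics/s6.png',cv2.resize(s[130:220,270:365],None,fx=6,fy=6,interpolation=2))"
```

```text
at [ 635.8 -109.1  284.7] ang -2.5 r 92.8 f [-0.3 -7.3  1.7] t 9.2 q [ 0.24  0.36 -0.2   1.58  0.11  1.16 -1.27]
xaxis [ 0.051 -0.034 -0.998] yaw -73.2
-5 [0.1, 0.09, -0.01]
-1 [-0.0, -0.12, -0.05]
```

View pics/s6.png

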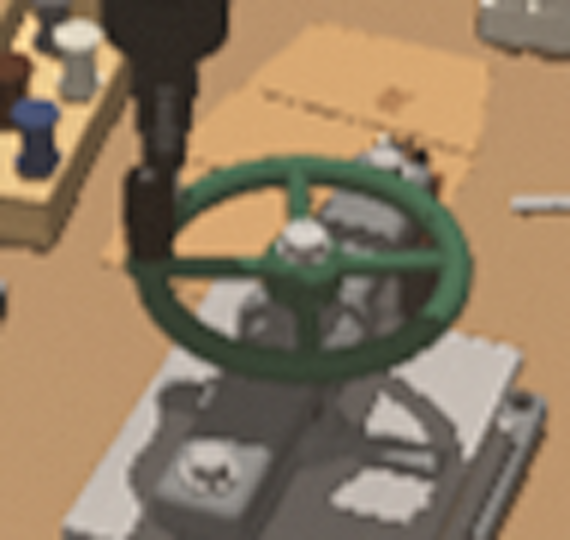

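Handle at (294.7,165.5); with the 6 mm rise that matches the start (294.5,167.3), and the spoke pattern matches too. Back off, then rise.

{"api": "jog_arm", "payload": {"motion": [[0,0.5,0,0,1],[0,0.5,0,0,1],[-1,0.1,0,0,1],[-1,0.4,0.2,0,1],[-0.8,0.8,0.5,0,1],[0,0.8,0.6,0,1],[0,0.8,0.6,0,1],[0,0.8,0.6,0,1],[0,0.8,0.6,0,1],[0,0,0,0,1],[0,0,0,0,1]]}}

```text
t: 10.62
tool_pos: [563.3, -410.2, 427.6]
orientation: [2.093, 0.289, -1.999]
ft_force: [0.7, -0.1, 0.6]
width: -0.2
```

```bash
python3 -c "
from h import *
plan([])
t=env.camera('top');s=env.camera('side');cv2.imwrite('pics/t9.png',t);cv2.imwrite('pics/s9.png',s)
print(dark(t,(315,145,345,170)),dark(s,(280,145,310,182)))
T=cv2.imread('pics/top0.png');S=cv2.imread('pics/side0.png')
print(dark(T,(315,145,345,170)),dark(S,(280,145,310,182)))
d=cv2.absdiff(t,T).max(2);cv2.imwrite('pics/d.png',np.hstack([cv2.resize(t[130:230,240:400],None,fx=2.4,fy=2.4),cv2.resize(cv2.cvtColor(d[130:230,240:400],8),None,fx=2.4,fy=2.4)]))"
```

```text
at [ 563.3 -410.2  427.6] ang -86.2 r 305.9 f [ 0.7 -0.1  0.6] t 10.625 q [ 0.63  0.4  -0.09  1.2   0.02  1.49 -0.72]
xaxis [ 0.049 -0.017 -0.999] yaw -72.6
[([10, 5, 10, 16], array([329.5, 157.9]))] [([11, 14, 8, 15], array([294.5, 166.4]))]
[([8, 6, 12, 16], array([328.9, 158.9]))] [([11, 15, 8, 16], array([294.5, 167.7]))]
```

View pics/t9.png

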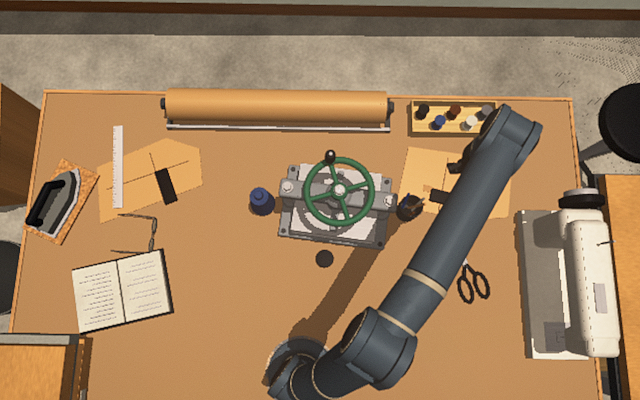

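The handle is back at (330,157), within about 1 px (~3 mm) of its start in both views. The loose items in view look unmoved, and the arm is clear of everything.

```bash
python3 -c "
from h import *
print(env.close_job())"
```

```text
the job is handed in; nothing more can be done
None
```

I pushed the hand wheel counter-clockwise through one full turn with the shut fingertips, never gripping the handle, then backed off, raised the arm and handed the job in at about 10.6 s. No verdict came back.

- **Handle position:** in both cameras its image is within about 1.3 px (a few mm) of where it started, including the 6 mm rise. The limit is 27 mm.
- **Forces:** the force readings I took between moves stayed below about 10 N, and the final one, with the arm clear, was about 1 N or less.
- **Loose things:** those visible in the last top picture look unmoved. The arm partly hides weight_a and the shears, so I could not check those two fully. The tool stayed above z = 230 mm throughout.
- **Off plan:** the tool tilted up to about 7° under load, and its radius from the wheel's axis wandered between 88 and 113 mm. I corrected the radius as I went, and the tilt had mostly gone by the end.

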